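# Show the test cup and its lid to the bench logger

## Robot

A 6-joint arm with a two-finger parallel gripper is mounted at the origin on a cart in front of the work surface, level with it; the furniture and walls round the work are solid. World frame = base frame: x ahead of the robot, y to its left, z up, the work surface at z = 0. Lengths are in m, angles in rad, forces in N, time in s.
With the tool pointing down it reaches from about 0.35 to 0.775 m from the base axis. Payload 7.3 kg.
Tool frame: the origin (TCP) lies between the finger pads; the fingertips stand 8 mm ahead of it and the grasp point (between the pads) lies 11 mm behind it (robot.nose_length is the distance from the TCP to the fingertips, in m); z points along the fingers, y is the line along which they close (so a half turn about z gives the same grasp; the last joint's range is limited). The gripper opens to 92 mm and grips with 3 to 60 N. Pads are 19 mm wide; open, the fingers measure 130 mm over their backs; the gripper's body (75 mm by 190 mm) begins 47 mm behind the grasp point.
Start: joints at [-1.335, 0.342, 1.524, -0, 1.275, -0.146], TCP at [0.196, -0.487, 0.235] pointing down, gripper open.
Joint ranges: [-2.53, 2.53], [-0.77, 2.02], [0.04, 2.7], [-1, 4.14], [0.28, 2.66], [-3.11, 3.11]. Speed limits (rad/s): [2.57, 2.57, 3.14, 3.14, 3.14, 3.14].

## Interface

Orientations are given as [roll, pitch, yaw] about the fixed x, y, z axes, in that order (R = Rz(yaw) Ry(pitch) Rx(roll)).
In Python, from cell import robot gives the robot as it stands. The module is installed in compiled form; this text tells all that it offers.
- The arm moves only by the shell command python3 -m jog 'ROWS' [FORCE]. ROWS is JSON, a list that holds one entry, the list of rows, each a list of 5 numbers: the gripper's target within -1 to 1 (fully open at 1, half-way at 0, shut at -1), then the shift along the tool's x, y, z in m, then the turn about the tool's z in rad. A call has 1 to 5 rows; each row is the pose to reach, as a shift and turn from the pose commanded when the call began, along the tool's axes at that moment; what a row does not reach only later rows make up. A row lasts 1/12 s, in which the tool goes at most 41.7 mm and 7.16 degrees, less where a joint would pass 70% of its speed; a pose out of reach is approached as far as the arm can. A call with a gripper value outside its range is refused whole. The fingers move at their own pace and stop on an object; FORCE is the grip in N (left out, the last holds). Time passes only in rows, so rows that repeat a pose let the fingers close. It gives the time, the measured TCP pose, the force, the opening and the grip force at its end, in the units of the state.
- robot.observe(): the state, without advancing time (a new reading comes with each control period).
- robot.read_camera(name): name is "scene" or "top" or "wrist"; returns the picture (420x560x3 uint8, red, green, blue); there is no depth.
- robot.camera_model(name): a dict with "camera_matrix" (3x3 intrinsics, pixels), "position" and "attitude" of the camera in the world; the wrist camera has in their place "mount" (4x4, takes a point from camera to tool coordinates, whose origin is the TCP and whose axes are the flange's). Camera axes: x right, y down, z forward; pixel columns grow to the right and rows downward; lengths in m; the calibration is good to about 2 mm. A picture is of the moment at which its call begins: read the wrist's pose just before it. camera_model takes no time and is no camera call.
- robot.hand_in(): hands the job in; it is judged then, once.
The state is a dict: "time": time; "qpos": joint angles; "qvel": joint speeds; "joint_efforts": joint torques, N m; "tool_pos": TCP position; "tool_rot": TCP orientation; "contact_force": force on the tool from outside, world axes, zero at the start; "torque": the same for the moment, N m; "opening": finger opening in m; "grip_force": force on a finger pad.
Only numpy, scipy, OpenCV 4.12 (cv2) and the standard library are available. Lean on these libraries where they do the work, as an engineer would, in place of code of your own. Each camera call takes 0.05 s, during which the arm holds its last target. There are 200 camera calls.

## Task

Book the squat metal test cup and its knobbed lid out to the bench logger: point at the middle of the cup from above, fingertips about 3 cm over it, and stay there for two seconds, then point at the lid in the same way for two seconds, and then press the record key on the grey desk unit fully down with the fingertips and let it come up again. The four things in front of the desk unit (cup, lid, beaker, spare screw cap) are only shown: do not touch, shift or lift any of them, and do not come down over the beaker or the cap. Finish with the hand clear of everything.

Things in the scene. Friction and masses are not known exactly. Their poses are not given: they have to be found in the camera images.
- test_cup_top (a point): centre of the open mouth of the test cup, level with its rim: a squat, plain round metal cup, 52 mm across and 37 mm high, standing upright on the worktop (the point is 37 mm above the worktop)
- test_lid_top (a point): top of the knob of the test cup's lid: a round metal lid, 55 mm across, with a small knob in the middle, lying knob up on the worktop (the point is 20 mm above the worktop, over the lid's centre)
- glass_beaker_top (a point): centre of the mouth of a clear beaker with a little pale fluid drawn in it, 50 mm across and 59 mm high; a bystander (point 59 mm above the worktop)
- screw_cap_top (a point): centre of a spare screw cap lying open side up like a shallow white dish, without any knob, 65 mm across and 16 mm high; a bystander (point 16 mm above the worktop)
- log_key_top (a point): middle of the top of the record key: a white round push key, 32 mm across, in a black collar on the logger's grey desk unit. It moves straight down; about 5 N presses it to the bottom, 6 mm down, and a spring returns it. Its top is 57 mm above the worktop when up; the fixed collar is 48 mm across, its top 47 mm above the worktop, so the key still stands 4 mm proud when down
- log_key (a joint): travel of the record key in m: 0 up, 0.006 fully down
- log_box: the logger's grey desk unit, 80 x 110 x 35 mm (x, y, z), fixed to the worktop; origin under its middle, key 18 mm toward its own -y from the middle, a small black display on the other side. It stands farther from the robot than the four loose things
- test_cup: the test cup itself, described above: loose, origin at the centre of its underside, z up, round about z
- test_lid: the test cup's lid itself, described above: loose, origin at the centre of its underside, z up, round about z
- glass_beaker: the beaker itself, described above: loose, origin at the centre of its underside, z up, round about z
- screw_cap: the spare screw cap itself, described above: loose, origin at the centre of its underside, z up, round about z
Mind the look-alikes: they are no part of the job. Leave any orange look-alike of the log_box alone.

How it is judged:
On the way, in this order (a step that is already met when the one before it is completed fails the run):
1. the fingertips point at the test cup from just above it, without contact, for two seconds (horizontal distance between the grasp point and test_cup_top below 0.025 m and z of the grasp point in the frame of test_cup_top between 0 and 0.085 m and contact force between the fingers and test_cup below 0.05 N), for 1.7 s.
2. then they point at the lid in the same way for two seconds (horizontal distance between the grasp point and test_lid_top below 0.025 m and z of the grasp point in the frame of test_lid_top between 0 and 0.085 m and contact force between the fingers and test_lid below 0.05 N), for 1.7 s.
3. then the fingers press the record key fully down (value of joint log_key above 0.0045 m and contact force between the fingers and log_box above 0.5 N), for 0.05 s.
At the end, for the whole second after the job is handed in: after the two pointings and the press, the record key is up again (less than 1.5 mm down), and the cup, lid, beaker and spare cap are at rest within 6 mm of where they stood (value of joint log_key below 0.0015 m and distance of each of test_cup, test_lid, glass_beaker, screw_cap from where it was at the start of the episode below 0.006 m and linear speed of each of test_cup, test_lid, glass_beaker, screw_cap below 0.02 m/s); the robot touches nothing.
It fails at once if a loose thing is touched by the fingers or the arm (contact force between any of the fingers, the arm and test_cup above 0.3 N or contact force between any of the fingers, the arm and test_lid above 0.3 N or contact force between any of the fingers, the arm and glass_beaker above 0.3 N or contact force between any of the fingers, the arm and screw_cap above 0.3 N).
It fails at once if a loose thing is shifted or lifted by more than 10 mm (distance of any of test_cup, test_lid, glass_beaker, screw_cap from where it was at the start of the episode above 0.01 m).
It fails at once if the fingers come down over the beaker or the spare screw cap (grasp point within 20 mm of its middle, less than 70 mm above it) ((horizontal distance between the grasp point and glass_beaker_top below 0.02 m and z of the grasp point in the frame of glass_beaker_top between 0 and 0.07 m) or (horizontal distance between the grasp point and screw_cap_top below 0.02 m and z of the grasp point in the frame of screw_cap_top between 0 and 0.07 m)).
It also fails if it takes over 67 s, if anything falls off the work surface, if the arm or the gripper's body presses on something with over 40 N, if the wrist force passes 120 N, or if a joint passes its speed limit or range.

## Working session

There is one attempt and no reset: what is moved stays moved. The work goes in short steps, Python scripts to look and compute and a shell command to move; the robot and the scene stay as the last step left them, time stands still between calls to the robot, and variables do not carry over. Pictures are saved under pics/ and viewed, at most 10 in all, crops included, and the job is handed in when it is done.

```bash
mkdir -p pics
python3 - <<'E'
from cell import robot
import cv2,numpy as np
s=robot.observe();print(s['time'],s['tool_pos'],s['tool_rot'],s['opening'],robot.nose_length)
for n in('top','scene'):
    m=robot.camera_model(n);print(n,m)
    cv2.imwrite(f'pics/{n}0.png',robot.read_camera(n)[...,::-1])
E
```

```text
0.0 [ 0.19552876 -0.48679199  0.23403282] [-3.14003730e+00 -2.33590270e-04  3.81746098e-01] 0.09211186930622826 0.008
top {'camera_matrix': array([[529.96208108,   0.        , 280.54596389],
       [  0.        , 529.96208108, 209.85486994],
       [  0.        ,   0.        ,   1.        ]]), 'position': array([0.39081996, 0.06781153, 1.37414313]), 'attitude': array([-3.01519292,  0.00476855, -1.58472271])}
scene {'camera_matrix': array([[388.63477689,   0.        , 275.52914872],
       [  0.        , 388.63477689, 206.59414882],
       [  0.        ,   0.        ,   1.        ]]), 'position': array([0.11493402, 0.6845012 , 0.72759972]), 'attitude': array([-2.29599418, -0.00914001, -2.52832257])}
```

View pics/top0.png

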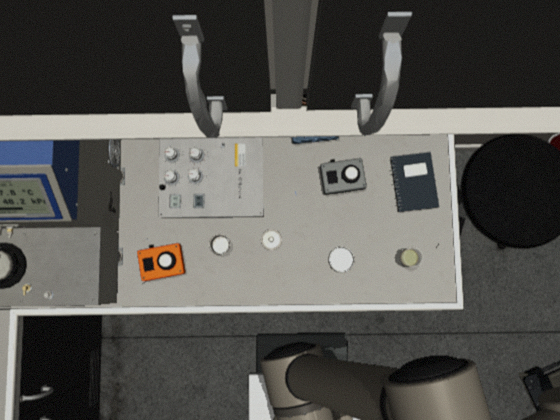

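View pics/scene0.png

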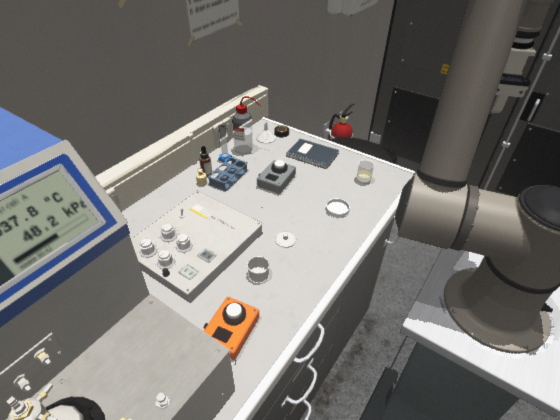

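The top view shows the metal ring-shaped cup at (221,245), the knobbed lid at (271,240), a plain white dish cap at (341,260) and the beaker with fluid at (408,258). The grey unit's key is at (351,173), and the orange look-alike at (160,262) is to be left alone. Next I refine these positions and confirm them in an enlarged crop.

```bash
cat > h.py <<'E'
from cell import robot
import cv2,numpy as np
from scipy.spatial.transform import Rotation as Ro
def ray(n,uv,z):
    m=robot.camera_model(n);R=Ro.from_euler('xyz',m['attitude']).as_matrix()
    d=R@np.linalg.solve(m['camera_matrix'],[*uv,1]);p=m['position'];return p+d*(z-p[2])/d[2]
def proj(n,P):
    m=robot.camera_model(n);R=Ro.from_euler('xyz',m['attitude']).as_matrix()
    c=m['camera_matrix']@(R.T@(np.array(P)-m['position']));return c[:2]/c[2]
def togo(P):  # shift in tool axes bringing TCP to P
    s=robot.observe();return Ro.from_euler('xyz',s['tool_rot']).inv().apply(np.array(P)-s['tool_pos'])
E
python3 - <<'E'
from h import *
t=cv2.imread('pics/top0.png');sc=cv2.imread('pics/scene0.png')
g=cv2.cvtColor(t,6);hsv=cv2.cvtColor(t,40)
for nm,(u,v),z,r in[('cup',(221,245),.037,14),('lid',(271,240),.01,14),('cap',(341,260),.016,16),('key',(351,173),.057,11)]:
    w=g[v-r:v+r+1,u-r:u+r+1]; _,m=cv2.threshold(w,205 if nm!='cup' else 190,255,0)
    c=max(cv2.findContours(m,0,1)[0],key=cv2.contourArea);(a,b),rad=cv2.minEnclosingCircle(c)
    M=cv2.moments(cv2.convexHull(c));cu=(M['m10']/M['m00']+u-r,M['m01']/M['m00']+v-r)
    P=ray('top',cu,z);print(nm,np.round(cu,1),round(rad,1),P.round(4),'scene px',proj('scene',P).round(1))
for nm,uv,z in[('beaker',(408,258),.03),('orange',(166,261),.057),('unit cor',(323,163),.035),('u',(362,158),.035),('cab ledge',(280,125),.05)]:print(nm,ray('top',uv,z).round(3))
a=cv2.resize(t[150:285,190:430],None,fx=3.3,fy=3.3,interpolation=2)[:,:790]
cv2.imwrite('pics/crop1.png',a)
b=cv2.resize(sc[130:300,230:400],None,fx=3.5,fy=3.5,interpolation=2);cv2.imwrite('pics/crop2.png',b)
E
```

```text
cup [220.2 244.8] 7.6 [0.474  0.2253 0.037 ] scene px [260.  263.3]
lid [270.8 239.3] 7.9 [0.4881 0.0981 0.01  ] scene px [285.6 236.5]
cap [340.5 259.2] 10.8 [ 0.4344 -0.0794  0.016 ] scene px [337.5 205.7]
key [350.8 172.5] 4.9 [ 0.6509 -0.1071  0.057 ] scene px [279.3 162.4]
beaker [ 0.435 -0.248  0.03 ]
orange [0.435 0.357 0.057]
unit cor [ 0.681 -0.039  0.035]
u [ 0.693 -0.14   0.035]
cab ledge [0.779 0.07  0.05 ]
```

View pics/crop1.png

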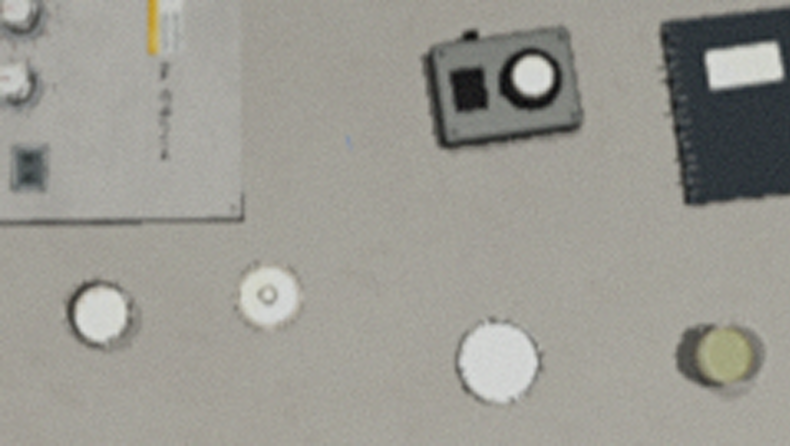

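View pics/crop2.png

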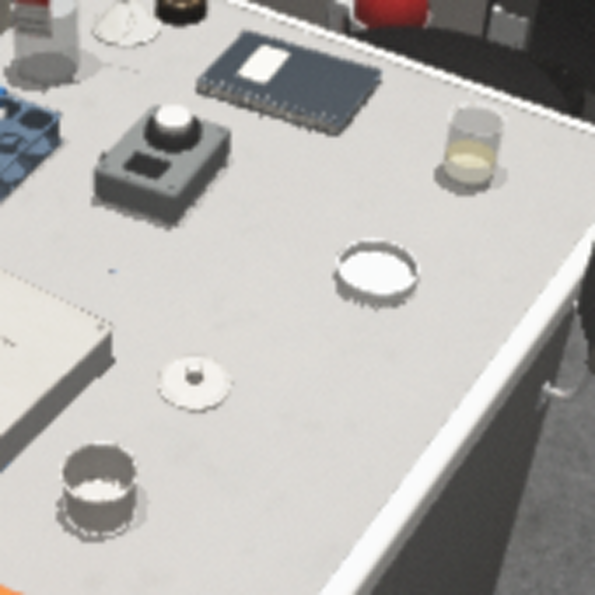

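Confirmed: in the scene crop, the cup is the open metal ring at crop (99,490), and the lid is the disc with a knob at (195,378). The white dish at (377,270) has no knob, so it is the spare cap. The grey unit's key is at (174,118). I'll close the fingers, square the tool to the world axes and travel at a safe height.

```bash
python3 -m jog '[[[-1,0.03,-0.002,0,0.1],[-1,0.06,-0.005,0,0.2],[-1,0.09,-0.007,0,0.3],[-1,0.12,-0.01,0,0.382],[-1,0.155,-0.012,0,0.382]]]' 5; python3 -c "
from h import *
print(togo([.474,-.2,.22]),robot.observe()['tool_rot'],robot.observe()['qpos'])"
```

```text
time: 0.52
tool_pos: [0.3355, -0.4176, 0.2344]
tool_rot: [-3.141, 0.001, -0.006]
contact_force: [0.2, -1.1, 0.6]
opening: 0.0629
grip_force: 0.0
[ 0.13725749 -0.21837011  0.0144271 ] [-3.14111068e+00  6.98021300e-04 -5.71239417e-03] [-1.03686924e+00  3.62293375e-01  1.49461532e+00 -3.65976224e-04
  1.28545611e+00  5.39742799e-01]
```

```bash
python3 -m jog '[[[-1,0.025,-0.03,0,0],[-1,0.05,-0.06,0.01,0],[-1,0.08,-0.09,0.02,0],[-1,0.11,-0.12,0.03,0],[-1,0.138,-0.15,0.03,0]]]'; python3 -m jog '[[[-1,0,-0.04,0,0],[-1,0,-0.08,0,0],[-1,0,-0.12,0,0],[-1,0,-0.16,0,0],[-1,0,-0.2,0,0]]]';python3 -m jog '[[[-1,0,-0.04,0,0],[-1,0,-0.08,0,0],[-1,0,-0.12,0,0],[-1,0,-0.16,0,0],[-1,0,-0.2,0,0]]]'; python3 -m jog '[[[-1,0,-0.03,0,0],[-1,0,-0.06,0,0],[-1,0,-0.09,0,0],[-1,0,-0.093,0,0],[-1,0,-0.093,0,0]]]';  python3 -c "
from h import *
print(togo([.474,.225,.075]))
cv2.imwrite('pics/w1.png',robot.read_camera('wrist')[...,::-1])"
```

```text
time: 0.93
tool_pos: [0.4711, -0.2685, 0.2027]
tool_rot: [-3.14, 0.003, -0.001]
contact_force: [1.1, -0.7, 0.4]
opening: 0.0297
grip_force: 0.0
time: 1.35
tool_pos: [0.4704, -0.0687, 0.2045]
tool_rot: [-3.141, 0.001, -0.0]
contact_force: [0.3, 0.3, 0.3]
opening: 0.0004
grip_force: 0.0
time: 1.77
tool_pos: [0.4704, 0.1313, 0.2046]
tool_rot: [3.141, 0.0, -0.0]
contact_force: [0.8, -0.4, -0.3]
opening: 0.0005
grip_force: 0.0
time: 2.18
tool_pos: [0.4705, 0.2237, 0.2042]
tool_rot: [3.141, 0.001, 0.003]
contact_force: [-0.4, -1.2, 0.3]
opening: 0.0008
grip_force: 0.0
[ 0.00364392 -0.00135612  0.12921604]
```

View pics/w1.png

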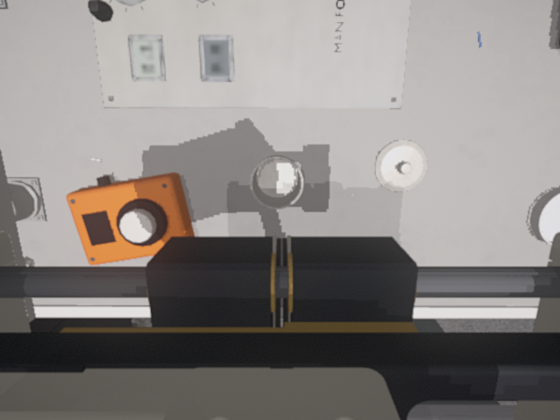

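The wrist view shows the cup's rim centred at (277,182), the lid's knob at (404,168) and the orange unit to the left. I'll cross-check both positions by casting rays.

```bash
python3 -c "
from h import *
s=robot.observe();m=robot.camera_model('wrist');T=m['mount'];R=Ro.from_euler('xyz',s['tool_rot']).as_matrix()
for uv,z in[((277,182),.037),((404,168),.02)]:
    d=R@T[:3,:3]@np.linalg.solve(m['camera_matrix'],[*uv,1]);p=s['tool_pos']+R@T[:3,3];print(p+d*(z-p[2])/d[2])"
```

```text
[0.47768752 0.22518926 0.037     ]
[0.48871682 0.09812773 0.02      ]
```

Both positions agree with the top view to within 4 mm. I'll descend over the cup and hold for about 2 s.

```bash
python3 -m jog '[[[-1,0.003,-0.001,0.03,0],[-1,0.005,-0.001,0.06,0],[-1,0.005,-0.001,0.09,0],[-1,0.005,-0.001,0.115,0],[-1,0.005,-0.001,0.129,0]]]'; for i in 1 2 3 4 5 6; do python3 -m jog '[[[-1,0,0,0,0],[-1,0,0,0,0],[-1,0,0,0,0],[-1,0,0,0,0],[-1,0,0,0,0]]]' | sed -n '1,2p;4p'; done; python3 -c "
from h import *
print(togo([.4885,.098,.058]))"
```

```text
time: 2.65
tool_pos: [0.4746, 0.2211, 0.0729]
tool_rot: [3.14, 0.004, -0.002]
contact_force: [-0.2, -0.2, 0.4]
opening: 0.0005
grip_force: 0.0
time: 3.07
tool_pos: [0.4768, 0.2233, 0.0771]
contact_force: [-0.2, 0.0, 0.2]
time: 3.48
tool_pos: [0.476, 0.2234, 0.0758]
contact_force: [-0.1, 0.2, 0.4]
time: 3.9
tool_pos: [0.476, 0.2234, 0.0757]
contact_force: [0.9, -0.1, 0.4]
time: 4.32
tool_pos: [0.476, 0.2234, 0.0757]
contact_force: [-0.4, 0.8, 0.2]
time: 4.73
tool_pos: [0.476, 0.2233, 0.0757]
contact_force: [0.6, 0.4, 0.2]
time: 5.15
tool_pos: [0.476, 0.2234, 0.0757]
contact_force: [-0.1, 0.5, 0.6]
[0.01253229 0.12535403 0.01774236]
```

The cup was held for about 2.5 s. Now up, across and down to the lid.

```bash
python3 -m jog '[[[-1,0,0,-0.03,0],[-1,0.003,0.02,-0.05,0],[-1,0.006,0.05,-0.05,0],[-1,0.01,0.08,-0.05,0],[-1,0.0125,0.11,-0.05,0]]]' | sed -n '1,2p;4p'; python3 -m jog '[[[-1,0,0.015,0.01,0],[-1,0,0.015,0.03,0],[-1,0,0.015,0.05,0],[-1,0,0.015,0.06,0],[-1,0,0.015,0.067,0]]]'| sed -n '1,2p;4p'; for i in 1 2 3 4 5 6; do python3 -m jog '[[[-1,0,0,0,0],[-1,0,0,0,0],[-1,0,0,0,0],[-1,0,0,0,0],[-1,0,0,0,0]]]' | sed -n '1,2p;4p'; done; python3 -c "
from h import *
print(togo([.651,-.107,.12]))"
```

```text
time: 5.57
tool_pos: [0.4888, 0.1124, 0.1263]
contact_force: [0.9, -0.0, 0.2]
time: 5.98
tool_pos: [0.4879, 0.0983, 0.0576]
contact_force: [0.7, -0.4, -0.2]
time: 6.4
tool_pos: [0.489, 0.0985, 0.0595]
contact_force: [0.2, 0.6, 0.2]
time: 6.82
tool_pos: [0.4885, 0.0984, 0.0588]
contact_force: [0.4, 0.3, 0.1]
time: 7.23
tool_pos: [0.4885, 0.0984, 0.0587]
contact_force: [0.2, -0.0, -0.1]
time: 7.65
tool_pos: [0.4885, 0.0984, 0.0587]
contact_force: [-0.0, 0.9, 0.4]
time: 8.07
tool_pos: [0.4885, 0.0984, 0.0587]
contact_force: [-0.6, 0.7, 0.9]
time: 8.48
tool_pos: [0.4885, 0.0983, 0.0588]
contact_force: [0.3, -0.2, -0.3]
[ 0.16258513  0.20531304 -0.06124012]
```

```bash
python3 -m jog '[[[-1,0,0,-0.03,0],[-1,0,0.02,-0.06,0],[-1,0.01,0.05,-0.09,0],[-1,0.025,0.085,-0.1,0],[-1,0.04,0.12,-0.1,0]]]' | sed -n '1,2p;4p'; python3 -m jog '[[[-1,0.015,0.03,0,0],[-1,0.03,0.06,0,0],[-1,0.05,0.085,0,0],[-1,0.05,0.085,0,0],[-1,0.05,0.085,0,0]]]'| sed -n '1,2p;4p';  python3 -c "
from h import *
s=robot.observe()
cv2.imwrite('pics/w2.png',robot.read_camera('wrist')[...,::-1])
print(s['tool_pos'],togo([.651,-.107,.085]))"
```

```text
time: 8.9
tool_pos: [0.5305, -0.0229, 0.1626]
contact_force: [2.4, 0.9, -0.3]
time: 9.32
tool_pos: [0.5786, -0.108, 0.1581]
contact_force: [-0.2, 1.2, -0.1]
[ 0.57864858 -0.10799248  0.15813555] [0.07307519 0.00021478 0.07311465]
```

View pics/w2.png

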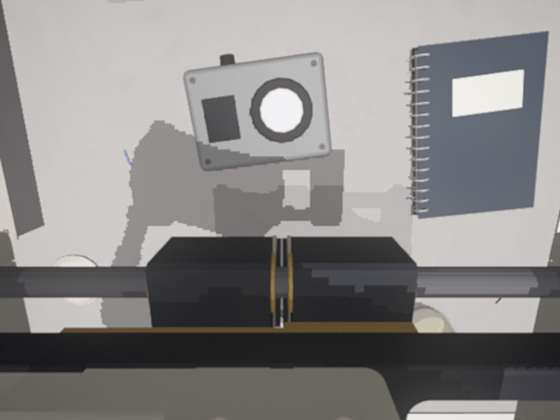

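The wrist view shows the white key of the grey unit at (281,110).

```bash
python3 -c "
from h import *
s=robot.observe();m=robot.camera_model('wrist');T=m['mount'];R=Ro.from_euler('xyz',s['tool_rot']).as_matrix()
d=R@T[:3,:3]@np.linalg.solve(m['camera_matrix'],[281,110,1]);p=s['tool_pos']+R@T[:3,3];print(p+d*(.057-p[2])/d[2])"
python3 -m jog '[[[-1,0.025,0,0,0],[-1,0.05,0,0.02,0],[-1,0.073,0,0.045,0],[-1,0.073,0,0.065,0],[-1,0.073,0,0.073,0]]]'| sed -n '1,2p;4p'; python3 -m jog '[[[-1,0,0,0,0],[-1,0,0,0,0],[-1,0,0,0,0],[-1,0,0,0,0],[-1,0,0,0,0]]]' | sed -n '1,2p;4p'; python3 -c "
from h import *
print(togo([.651,-.107,.059]))"
```

```text
[ 0.65045116 -0.10780215  0.057     ]
time: 9.78
tool_pos: [0.6498, -0.1045, 0.0821]
contact_force: [-0.3, -0.2, -0.2]
time: 10.2
tool_pos: [0.6519, -0.1068, 0.0875]
contact_force: [0.6, -0.2, 0.8]
[-0.00095342  0.00012775  0.02850578]
```

```bash
python3 -m jog '[[[-1,0,0,0.006,0],[-1,0,0,0.012,0],[-1,0,0,0.018,0],[-1,0,0,0.02,0],[-1,0,0,0.022,0]]]'| sed -n '1,2p;4p'; python3 -m jog '[[[-1,0,0,0.001,0],[-1,0,0,0.002,0],[-1,0,0,0.003,0],[-1,0,0,0.004,0],[-1,0,0,0.004,0]]]' | sed -n '1,2p;4p'; python3 -m jog '[[[-1,0,0,0.001,0],[-1,0,0,0.002,0],[-1,0,0,0.003,0],[-1,0,0,0.003,0],[-1,0,0,0.003,0]]]' | sed -n '1,2p;4p'
```

```text
time: 10.62
tool_pos: [0.6509, -0.1066, 0.063]
contact_force: [-2.1, 0.2, 2.6]
time: 11.03
tool_pos: [0.6514, -0.1067, 0.0599]
contact_force: [-2.3, 0.1, 3.9]
time: 11.45
tool_pos: [0.6516, -0.1067, 0.0591]
contact_force: [-7.4, 1.4, 16.1]
```

The force rose to 16 N at TCP z = 0.059, so the key has bottomed out. Now release and retreat.

```bash
python3 -m jog '[[[-1,0,0,-0.01,0],[-1,0,0,-0.03,0],[-1,0,0,-0.06,0],[-1,0,0,-0.09,0],[-1,0,0,-0.12,0]]]'| sed -n '1,2p;4p'; for i in 1 2 3; do python3 -m jog '[[[-1,0,0,0,0],[-1,0,0,0,0],[-1,0,0,0,0],[-1,0,0,0,0],[-1,0,0,0,0]]]' | sed -n '1,2p;4p'; done
python3 - <<'E'
from h import *
t=robot.read_camera('top')[...,::-1];w=robot.read_camera('wrist')[...,::-1]
cv2.imwrite('pics/end.png',np.hstack([cv2.resize(t[120:300,100:460],(400,200)),cv2.resize(w,(400,200))]))
E
```

```text
time: 11.87
tool_pos: [0.6516, -0.1067, 0.1776]
contact_force: [1.8, -0.1, -0.4]
time: 12.28
tool_pos: [0.6508, -0.1065, 0.175]
contact_force: [1.5, -0.1, 0.2]
time: 12.7
tool_pos: [0.6514, -0.1067, 0.1767]
contact_force: [0.2, -0.1, 1.4]
time: 13.12
tool_pos: [0.6515, -0.1067, 0.1768]
contact_force: [-0.6, -0.2, -0.2]
```

View pics/end.png

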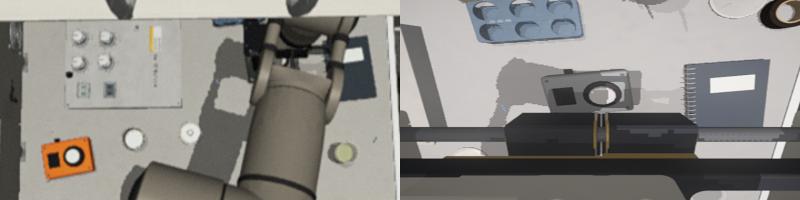

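The cup at (134,139), the lid at (190,132) and the beaker at (343,152) look undisturbed. The hand hovers clear above the unit and the force reads about zero.

```bash
python3 -c "
from cell import robot
print(robot.hand_in())"
```

```text
the job is handed in; nothing more can be done
None
```

I pointed at the cup and then the lid for over 2 s each, pressed the record key to its stop (16 N) and let go, raised the hand clear and handed the job in; no result came back, I didn't measure that the key came back up, and the arm hid the spare cap in the last picture.

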